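# Bring the tin round, set its covered eraser lid on, and hold the cover up

## Robot

A 6-joint arm with a two-finger parallel gripper is mounted at the origin on the work surface. World frame = base frame: x ahead of the robot, y to its left, z up, the work surface at z = 0. Lengths are in m, angles in degrees, forces in N, time in s.
With the tool pointing down it reaches from about 0.3 to 0.75 m from the base axis. Payload 8.5 kg.
Tool frame: the origin (TCP) lies between the finger pads; the fingertips stand env.finger_overhang ahead of it and the grasp point (between the pads) lies 2 mm behind it (env.finger_overhang is the distance from the TCP to the fingertips, in m); z points along the fingers, y is the line along which they close (so a half turn about z gives the same grasp; the last joint's range is limited). The gripper opens to 85 mm and grips with 20 to 120 N. Pads are 22 mm wide; open, the fingers measure 114 mm over their backs; the gripper's body (76 mm by 85 mm) begins 54 mm behind the grasp point. The pads swing forward as they close: fully open they stand 13 mm farther back than shut.
Start: joints at [50.861, 21.807, 74.336, -0, 83.858, -12.336], TCP at [0.248, 0.491, 0.248] pointing down, gripper open.
Joint ranges: [-178.18, 178.18], [-50.72, 133.34], [12.68, 142.11], [-81.47, 261.47], [9.98, 163.14], [-165.26, 165.26]. Speed limits (degrees/s): [136.94, 136.94, 180, 180, 180, 180].

## Interface

Orientations are given as a 3x3 rotation matrix whose columns are the frame's x, y, z axes.
In Python, from rig import env gives the robot as it stands. The module is installed in compiled form; this text tells all that it offers.
- The arm moves only by the tool jog_arm, never from a script. Its arguments are lists of equal length, an entry for each row: "hand": the finger opening in m, from 0 to 0.0854; "travel": the shift along the world's x, y, z in m, a list of three; "yaw": the turn about the world's z in rad. A call has exactly 5 rows; each row shifts and turns the commanded pose from where the row before left it; what a row does not reach is not made up. A row lasts 1/8 s, in which the tool goes at most 62.5 mm and 10.7 degrees, less where a joint would pass 70% of its speed; a pose out of reach is approached as far as the arm can. A call is refused whole if a number of a shift passes 0.0625 or a number of a turn 0.188, either way. A call with a gripper value outside its range is refused whole. The fingers move at their own pace and stop on an object; "grip_force" is the grip in N (left out, the last holds). Time passes only in rows, so rows that do not move let the fingers close, or fill a call up. It gives the time, the measured TCP pose, the force, the opening and the grip force at its end, in the units of the state.
- env.observe(): the state, without advancing time (a new reading comes with each control period).
- env.get_image(name): name is "side" or "top" or "wrist"; returns the picture (480x640x3 uint8, red, green, blue); there is no depth.
- env.calibration(name): a dict with "fx", "fy", "cx", "cy" (pixels), "position" and "rotation" of the camera in the world; the wrist camera has in their place "hand_eye" (4x4, takes a point from camera to tool coordinates, whose origin is the TCP and whose axes are the flange's). Camera axes: x right, y down, z forward; pixel columns grow to the right and rows downward; lengths in m; the calibration is good to about 2 mm. The wrist camera is an equidistant fisheye: a pixel r from the principal point sees the ray r / f radians off the axis. A picture is of the moment at which its call begins: read the wrist's pose just before it. calibration takes no time and is no camera call.
- env.close_job(): hands the job in; it is judged then, once.
The state is a dict: "time_s": time; "q": joint angles; "qvel": joint speeds; "joint_efforts": joint torques, N m; "position": TCP position; "tool_rot": TCP orientation; "ft_force": force on the tool from outside, world axes, zero at the start; "wrist_torque": the same for the moment, N m; "grip_width": finger opening in m; "gripper_force": force on a finger pad.
Only numpy, scipy, OpenCV 4.12 (cv2) and the standard library are available. Lean on these libraries where they do the work, as an engineer would, in place of code of your own. Each camera call takes 0.05 s, during which the arm holds its last target. There are 200 camera calls.

## Task

Turn the desk carousel just one click counterclockwise (seen from above) by its upright wooden finger post, so that the open tin comes out from under the dust hood. Then pick up the covered tray lid by its slim centre post, cover and all, set it down gently so that it sits fully home in the tin's mouth, and let go of it. Finally lift the cover alone, by its collar, leaving the tray lid and its two erasers seated and the mug, paperweight and stapler alone, and finish while still holding the cover level in the air, its lower edge clear above the top of the post.

Things in the scene. Friction and masses are not known exactly. Their poses are not given: they have to be found in the camera images.
- carousel (a joint): angle (rad) of the desk carousel, a round plywood plate 280 mm in diameter, top 30 mm above the desk: about 0 at the start (tin under the hood), grows counterclockwise seen from above; spring clicks at 0, 1.571 and 3.142, each pulling in from about 0.6 rad either side; it takes up to about 3 N at the finger post to pass from one to the next.
- hub (a point): top of the carousel's low steel hub, on the vertical turning axis, 42 mm above the desk; it does not move in the run. Beside it a clear plastic dust hood (round roof of 112 mm diameter, top 118 mm above the desk, fixed to the desk, on one aluminium upright) covers the tin's starting station.
- finger_post (a point): centre of the top end of the upright wooden finger post on the carousel, a plain round dowel of 16 mm diameter, standing 70 mm up from the plate (top 100 mm above the desk), 120 mm from the turning axis. Seen from above it stands 90 degrees ahead (counterclockwise) of the tin.
- tin_mouth (a point): centre of the mouth (rim level, 100 mm above the desk) of the open round steel tin that is fixed on the carousel, 90 mm from the turning axis: outer diameter 96 mm, inner 90 mm, 66 mm deep inside. A low clip dish and a paper tape roll are fixed at two other stations (not taller than 22 mm over the plate).
- post_top (a point): centre of the top of the tray lid's steel centre post (14 mm diameter, z axis up along it). The post sticks up 30 mm out of the cover's collar; lifted by it, the lid brings the cover along (about 0.3 kg in all). This point is 93 mm above the flange's underside, 103 mm above the plug's underside. At the start the assembly stands on the desk.
- tray_seat (a point): centre of the underside of the tray lid's flange, on the axis of the lid, 93 mm below post_top; it meets tin_mouth when the lid is fully home.
- collar (a point): centre of the cover's collar, half-way up: a round tube of 36 mm outer and 24 mm inner diameter, 28 mm high, on the cover's flat top; the centre post passes through it with 5 mm play all round. This point is 45 mm above the skirt's lower edge, 14 mm above the flat top, and 44 mm below post_top while the cover is on.
- tray_lid: the inner lid; origin at the centre of its underside. From below: a round plug 82 mm in diameter (tapered to 70 mm at the bottom), 10 mm deep, that enters the tin; a flange 100 mm in diameter, 4 mm thick, that rests on the tin's rim; an upstanding ring 83 mm in diameter, 8 mm high; the centre post.
- cover: the outer lid: steel cap, 98 mm in diameter, 31 mm high without its collar, whose skirt stands loosely on the tray lid's flange round the upstanding ring; origin at the centre of the skirt's lower edge, 14 mm above the tray lid's origin while it is on.
- eraser_a: white eraser block, 14 x 22 x 10 mm, lying loose in the tray lid under the cover, 26 mm from the axis; origin under its centre.
- eraser_b: second such eraser block, on the other side of the post.
- mug: bystander: white ceramic mug of pencils, 80 mm in diameter, 95 mm high (pencils to 175 mm); origin under its centre.
- paperweight: bystander: glass paperweight, 72 mm in diameter, 45 mm high; origin under its centre.
- stapler: bystander: steel stapler, 36 x 135 x 70 mm; origin under its centre.
Not all that is in view belongs to the job. Several things look just like the tray_lid: the one meant starts farthest to the robot's right.

How it is judged (in metres and radians):
On the way, in this order (a step that is already met when the one before it is completed fails the run):
1. the carousel rests in the next click, the tin out from under the hood (value of joint carousel between 1.45 and 1.69 rad), for 0.3 s.
2. the tray lid, with the cover still on it, sits home in the tin and is let go (horizontal distance between tray_seat and tin_mouth below 0.007 m and z of tray_seat in the frame of tin_mouth below 0.003 m and angle between tray_lid's own z axis and vertical below 0.05 rad and z of cover in the frame of tray_lid below 0.018 m and horizontal distance between cover and tray_lid below 0.008 m and contact force between the fingers and tray_lid below 0.1 N), for 0.2 s.
At the end, for the whole second after the job is handed in: Carousel at 1.45-1.69 rad; tray lid home in the tin (7 mm centring, 3 mm height, tilt < 0.05 rad), at rest, erasers in it; cover gripped, still, level within 0.25 rad, lower edge above the post's top, not touching the tray lid; mug, paperweight, stapler moved < 30 mm (all of step 1 and horizontal distance between tray_seat and tin_mouth below 0.007 m and z of tray_seat in the frame of tin_mouth below 0.003 m and angle between tray_lid's own z axis and vertical below 0.05 rad and linear speed of tray_lid below 0.03 m/s and distance between each of eraser_a, eraser_b and tray_lid below 0.042 m and z of cover in the frame of post_top above 0 m and angle between cover's own z axis and vertical below 0.25 rad and linear speed of cover below 0.05 m/s and contact force between the fingers and cover above 1 N and contact force between each of cover, the fingers and tray_lid below 0.05 N and distance of each of mug, paperweight, stapler from where it was at the start of the episode below 0.03 m); the arm keeps its last pose, push and grip.
It fails at once if the carousel was turned past the next click (value of joint carousel above 2 rad).
It fails at once if the cover was taken off, or the tray lid disturbed with the cover off, when the tray lid was not home in the tin (z of cover in the frame of tray_lid above 0.032 m and (z of tray_seat in the frame of tin_mouth above 0.005 m or horizontal distance between tray_seat and tin_mouth above 0.009 m or angle between tray_lid's own z axis and vertical above 0.08 rad)).
It fails at once if the tray lid was dropped (linear speed of tray_lid above 0.4 m/s and contact force between the fingers and tray_lid below 0.1 N).
It fails at once if a bystander was disturbed (distance of any of mug, paperweight, stapler from where it was at the start of the episode above 0.03 m).
It also fails if it takes over 69 s, if anything falls off the work surface, if the arm or the gripper's body presses on something with over 40 N, if the wrist force passes 120 N, or if a joint passes its speed limit or range.

## Working session

There is one attempt and no reset: what is moved stays moved. The work goes in short steps, Python scripts to look and compute and a tool call to move; the robot and the scene stay as the last step left them, time stands still between calls to the robot, and variables do not carry over. Pictures are saved under pics/ and viewed, at most 10 in all, crops included, and the job is handed in when it is done.

Besides the shell and the picture viewer there is one more tool, called after "Request:" as name(argument=value, ...) on one line, values as JSON. jog_arm: Moves the arm, as the interface text tells. Its arguments: {"type":"object","properties":{"hand":{"type":"array"},"travel":{"type":"array"},"yaw":{"type":"array"},"grip_force":{"type":"number"}},"required":["hand","travel","yaw"]}

```bash
mkdir -p pics; cat > h.py <<'E'
from rig import env
import numpy as np, cv2
def cal(n):
    c=env.calibration(n); return c
def ray(n,u,v):
    c=cal(n); d=np.array([(u-c['cx'])/c['fx'],(v-c['cy'])/c['fy'],1.]); R=np.array(c['rotation']); return np.array(c['position']),R@d
def atz(n,u,v,z):
    p,d=ray(n,u,v); return p+d*(z-p[2])/d[2]
def proj(n,P):
    c=cal(n); q=np.array(c['rotation']).T@(np.array(P)-np.array(c['position'])); return c['fx']*q[0]/q[2]+c['cx'],c['fy']*q[1]/q[2]+c['cy']
def tri(obs):
    A=np.zeros((3,3));b=np.zeros(3)
    for n,u,v in obs:
        p,d=ray(n,u,v);d/=np.linalg.norm(d);M=np.eye(3)-np.outer(d,d);A+=M;b+=M@p
    return np.linalg.solve(A,b)
def save(n,f):
    im=env.get_image(n); cv2.imwrite('pics/'+f,im[:,:,::-1]); return im
E
python3 - <<'E'
from h import *
for n in('top','side'):
    save(n,n+'0.png'); c=cal(n); print(n,c)
print(env.observe()['time_s'],env.finger_overhang,env.observe()['tool_rot'],env.observe()['grip_width'])
E
```

```text
top {'fx': 548.9112737516648, 'fy': 548.9112737516648, 'cx': 313.30119004090716, 'cy': 222.58491388163264, 'position': array([0.54501425, 0.10830566, 1.16885489]), 'rotation': array([[ 0.00455746, -0.99788792,  0.06479919],
       [-0.99996654, -0.00410755,  0.00707474],
       [-0.00679363, -0.06482926, -0.99787325]])}
side {'fx': 601.5842386096995, 'fy': 601.5842386096995, 'cx': 322.945673292239, 'cy': 241.2524884127877, 'position': array([ 0.0921406 , -0.65356353,  1.02636405]), 'rotation': array([[ 0.83837081, -0.38316022,  0.38771462],
       [-0.54509462, -0.59255807,  0.59308245],
       [ 0.00249782, -0.70856417, -0.70564197]])}
0.1 0.017 [[-8.92570467e-01  4.50907135e-01 -8.46632627e-04]
 [ 4.50907836e-01  8.92569921e-01 -1.02910559e-03]
 [ 2.91647765e-04 -1.30030254e-03 -9.99999112e-01]] 0.08497694625382465
```

View pics/top0.png

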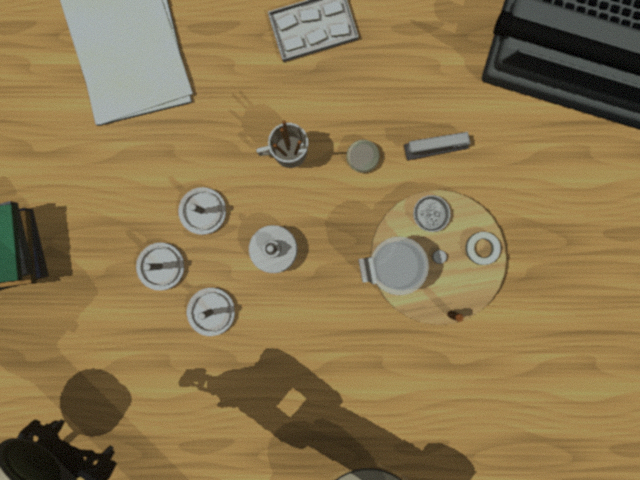

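View pics/side0.png

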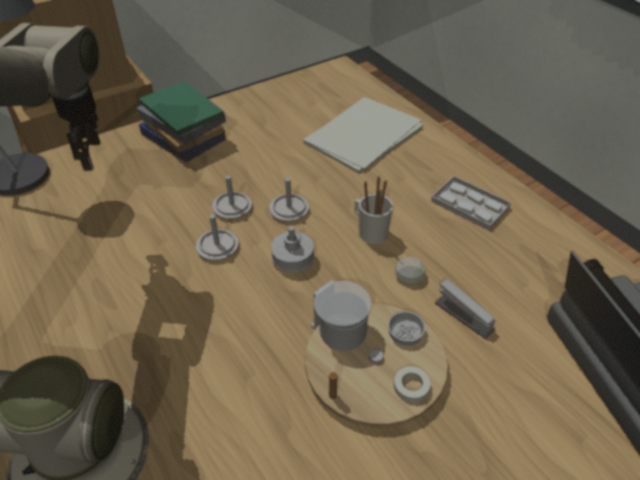

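The top view shows the covered lid at about (272,248), the carousel hub at (441,257), the finger post at (456,315) and the hood at (399,265). I'll enlarge both views.

```bash
python3 - <<'E'
import cv2
a=cv2.imread('pics/top0.png')[180:340,240:520]; cv2.imwrite('pics/tc.png',cv2.resize(a,None,fx=2.8,fy=2.8,interpolation=3))
a=cv2.imread('pics/side0.png')[210:430,260:460]; cv2.imwrite('pics/sc.png',cv2.resize(a,None,fx=2.7,fy=2.7,interpolation=3))
E
```

```text
(no output)
```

View pics/tc.png

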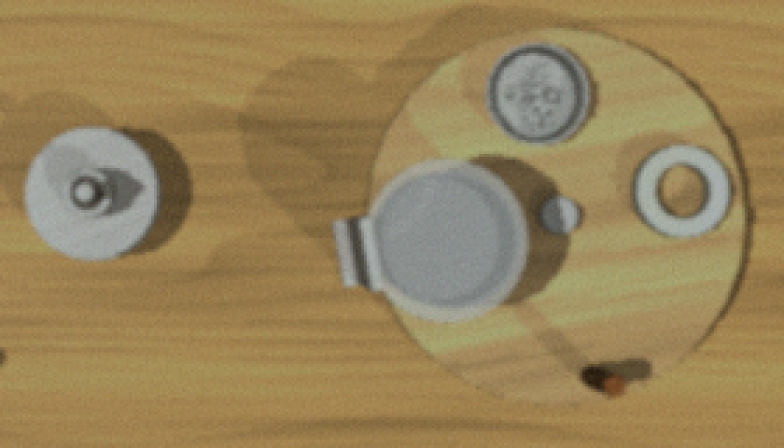

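View pics/sc.png

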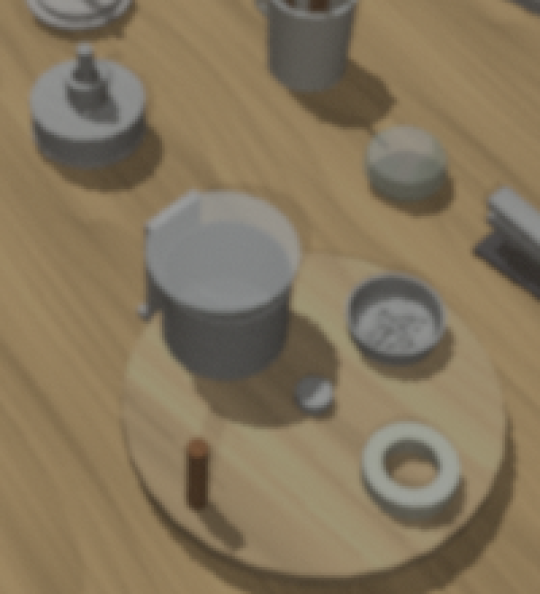

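```bash
python3 - <<'E'
from h import *
T=lambda u,v:('top',240+u/2.8,180+v/2.8)
S=lambda u,v:('side',260+u/2.7,210+v/2.7)
for nm,t,s,z in[('hub',T(561,213),S(315,385),.042),('finger',T(614,386),S(199,445),.1),('post',T(89,191),S(84,48),.103)]:
    print(nm,atz(*t,z),atz(*s,z),tri([t,s]))
h=atz(*T(561,213),.042)[:2];f=atz(*T(614,386),.1)[:2];hd=atz(*T(450,241),.118)[:2]
d=f-h;print('finger ang',np.degrees(np.arctan2(d[1],d[0])),np.linalg.norm(d)); d=hd-h;print('hood',hd,np.degrees(np.arctan2(d[1],d[0])),np.linalg.norm(d))
print('covertop',atz(*T(91,194),.045), 'mug',atz('top',290,143,.09),'pap',atz('top',364,156,.03),'stap',atz('top',437,147,.06))
E
```

```text
hub [ 0.55060429 -0.14396985  0.042     ] [ 0.55300703 -0.14201678  0.042     ] [ 0.55100905 -0.14350513  0.04530777]
finger [ 0.4316848  -0.16614959  0.1       ] [ 0.43313646 -0.16856652  0.1       ] [ 0.43258904 -0.16718436  0.09854217]
post [0.56404501 0.19621839 0.103     ] [0.56316529 0.19658624 0.103     ] [0.56364076 0.19647057 0.10285352]
finger ang -169.4351190027236 0.12097017949326574
hood [ 0.53085314 -0.05128993] 102.03041372154796 0.0947611533236997
covertop [0.56289665 0.1995191  0.045     ] mug [0.77350334 0.16302292 0.09      ] pap [0.75915095 0.0108336  0.03      ] stap [ 0.77253913 -0.13541865  0.06      ]
```

Request:
jog_arm(hand=[0.085,0.085,0.085,0.085,0.085], travel=[[0.0154,-0.0548,-0.004],[0.0154,-0.0548,-0.004],[0.0154,-0.0548,-0.004],[0.0154,-0.0548,-0.004],[0.0154,-0.0548,-0.004]], yaw=[-0.177,-0.177,-0.177,-0.177,-0.177], grip_force=25)

```text
time_s: 0.72
position: [0.325, 0.2152, 0.2281]
tool_rot: [[-0.211, 0.977, -0.0], [0.977, 0.211, -0.0], [-0.0, -0.0, -1.0]]
ft_force: [1.2, 0.5, -0.4]
grip_width: 0.0851
gripper_force: 0.0
```

Request:
jog_arm(hand=[0.085,0.085,0.085,0.085,0.085], travel=[[0.0154,-0.0548,-0.004],[0.0154,-0.0548,-0.004],[0.0154,-0.0548,-0.004],[0.0154,-0.0548,-0.004],[0.0154,-0.0548,-0.004]], yaw=[-0.177,-0.177,-0.177,-0.177,-0.177])

```text
time_s: 1.35
position: [0.402, -0.059, 0.2082]
tool_rot: [[0.624, 0.782, 0.0], [0.782, -0.624, 0.0], [0.0, -0.0, -1.0]]
ft_force: [0.6, 0.2, -0.4]
grip_width: 0.0852
gripper_force: 0.0
```

Request:
jog_arm(hand=[0.085,0.085,0.085,0.085,0.085], travel=[[0.0154,-0.0548,-0.004],[0.0154,-0.0548,-0.004],[0,0,0],[0,0,0],[0,0,0]], yaw=[-0.177,-0.177,-0.177,-0.177,0])

```text
time_s: 1.98
position: [0.4326, -0.1667, 0.2001]
tool_rot: [[0.981, 0.196, -0.001], [0.196, -0.981, 0.0], [-0.001, -0.001, -1.0]]
ft_force: [0.1, -0.7, -0.2]
grip_width: 0.0848
gripper_force: 0.0
```

Request:
jog_arm(hand=[0.085,0.085,0.085,0.03,0.03], travel=[[0,0,-0.05],[0,0,-0.04],[0,0,-0.027],[0,0,0],[0,0,0]], yaw=[0,0,0,0,0])

```text
time_s: 2.6
position: [0.4333, -0.1669, 0.0843]
tool_rot: [[0.981, 0.196, 0.001], [0.196, -0.981, -0.001], [0.001, 0.001, -1.0]]
ft_force: [0.5, -0.5, 0.5]
grip_width: 0.0513
gripper_force: 0.0
```

Request:
jog_arm(hand=[0.01,0.01,0.01,0.01,0.01], travel=[[0,0,0],[0,0,0],[0,0,0],[0,0,0],[0,0,0]], yaw=[0,0,0,0,0])

```text
time_s: 3.22
position: [0.4331, -0.167, 0.0842]
tool_rot: [[0.981, 0.195, 0.001], [0.195, -0.981, -0.001], [0.001, 0.001, -1.0]]
ft_force: [-1.4, 0.5, 7.1]
grip_width: 0.0149
gripper_force: 24.7
```

Request:
jog_arm(hand=[0.01,0.01,0.01,0.01,0.01], travel=[[0.0052,-0.0184,0],[0.0079,-0.0172,0],[0.0106,-0.0159,0],[0.0129,-0.0139,0],[0.0149,-0.0118,0]], yaw=[0.157,0.157,0.157,0.157,0.157])

```text
time_s: 3.85
position: [0.485, -0.2433, 0.0842]
tool_rot: [[0.552, 0.834, 0.001], [0.834, -0.552, 0.002], [0.002, 0.0, -1.0]]
ft_force: [3.2, 10.4, 8.3]
grip_width: 0.0152
gripper_force: 24.9
```

Request:
jog_arm(hand=[0.01,0.01,0.01,0.01,0.01], travel=[[0.0166,-0.0093,0],[0.0178,-0.0066,0],[0.0186,-0.0037,0],[0.0191,-0.0008,0],[0.0188,0.0022,0]], yaw=[0.157,0.157,0.157,0.157,0.157])

```text
time_s: 4.47
position: [0.5754, -0.2604, 0.0842]
tool_rot: [[-0.199, 0.98, -0.001], [0.98, 0.199, 0.003], [0.003, -0.001, -1.0]]
ft_force: [-5.9, 11.6, 10.8]
grip_width: 0.0152
gripper_force: 25.2
```

Request:
jog_arm(hand=[0.01,0.01,0.04,0.085,0.085], travel=[[0,0,0],[0,0,0],[0,0,0],[0,0,0],[0,0,0]], yaw=[0,0,0,0,0])

```text
time_s: 5.1
position: [0.5751, -0.2623, 0.0832]
tool_rot: [[-0.194, 0.981, -0.0], [0.981, 0.194, -0.0], [-0.0, -0.0, -1.0]]
ft_force: [1.2, 0.3, 0.5]
grip_width: 0.0691
gripper_force: 0.0
```

Request:
jog_arm(hand=[0.085,0.085,0.085,0.085,0.085], travel=[[0,0,0.05],[0,0,0.05],[0,0,0.04],[-0.0014,0.0573,0],[-0.0014,0.0573,0]], yaw=[0,0,0,0,0])

```text
time_s: 5.72
position: [0.5722, -0.1467, 0.2236]
tool_rot: [[-0.192, 0.981, 0.001], [0.981, 0.192, -0.0], [-0.0, 0.001, -1.0]]
ft_force: [1.6, -0.1, -0.6]
grip_width: 0.0848
gripper_force: 0.0
```

Request:
jog_arm(hand=[0.085,0.085,0.085,0.085,0.085], travel=[[-0.0014,0.0573,0],[-0.0014,0.0573,0],[-0.0014,0.0573,0],[-0.0014,0.0573,0],[-0.0014,0.0573,0]], yaw=[0,0,0,0,0])

```text
time_s: 6.35
position: [0.5652, 0.1407, 0.2234]
tool_rot: [[-0.193, 0.981, 0.0], [0.981, 0.193, -0.0], [-0.0, 0.0, -1.0]]
ft_force: [1.2, -0.7, -0.5]
grip_width: 0.0848
gripper_force: 0.0
```

Request:
jog_arm(hand=[0.085,0.085,0.085,0.085,0.085], travel=[[-0.0014,0.0573,0],[0,0,0],[0,0,0],[0,0,0],[0,0,0]], yaw=[0,0,0,0,0])

```text
time_s: 6.98
position: [0.5643, 0.1952, 0.2234]
tool_rot: [[-0.192, 0.981, 0.0], [0.981, 0.192, -0.0], [-0.0, 0.0, -1.0]]
ft_force: [-0.3, 0.1, 0.7]
grip_width: 0.0852
gripper_force: 0.0
```

```bash
python3 - <<'E'
from h import *
a=save('top','top1.png')[180:340,240:520,::-1]
b=save('side','side1.png')[180:430,240:460,::-1]
a=cv2.resize(a,None,fx=1.57,fy=1.57,interpolation=3); a=cv2.copyMakeBorder(a,0,0,0,0,0)
cv2.imwrite('pics/t1.png',cv2.resize(env.get_image('top')[210:340,370:520,::-1],None,fx=4,fy=4,interpolation=3))
cv2.imwrite('pics/s1.png',cv2.resize(b,None,fx=2.4,fy=2.4,interpolation=3))
E
```

```text
(no output)
```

View pics/t1.png

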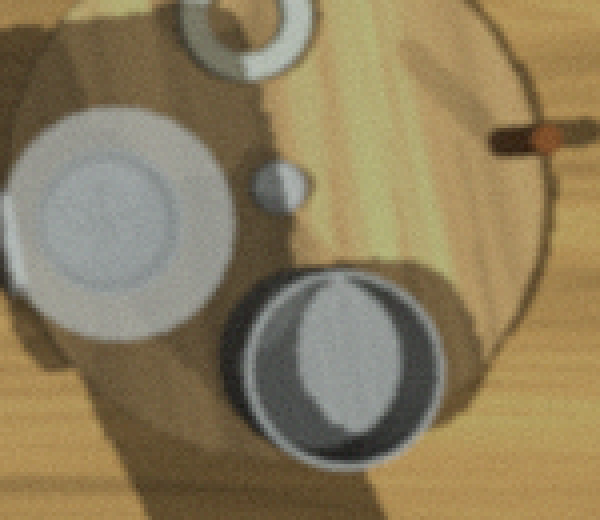

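View pics/s1.png

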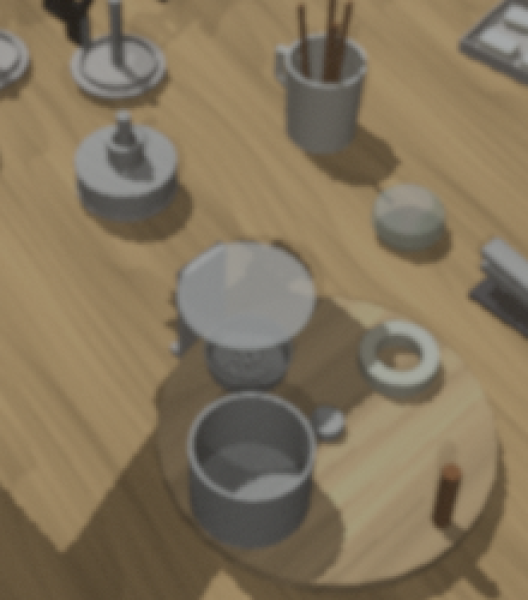

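The tin is out from under the hood. Its rim centre is at about (456,302) in the top view and (344.6,366) in the side view, with the finger post at (506.5,244.5). The lid hasn't moved.

```bash
python3 - <<'E'
from h import *
t=('top',370+344/4,210+369.5/4);s=('side',240+251/2.4,180+446/2.4)
print('tin',atz(*t,.1),atz(*s,.1),tri([t,s]))
f=atz('top',370+546/4,210+137/4,.1);print('f',f)
d=f[:2]-[.5515,-.1432];print(np.degrees(np.arctan2(d[1],d[0]))+169)
# refine: fit rim circle model edge in top img
for a in np.linspace(0,2*np.pi,8,endpoint=False):
    p=proj('top',[.462+.048*np.cos(a),-.160+.048*np.sin(a),.1]); print(np.round((np.array(p)-[370,210])*4))
E
```

```text
tin [ 0.46125935 -0.16019492  0.1       ] [ 0.46008438 -0.16362018  0.1       ] [ 0.46128475 -0.16137829  0.09611845]
f [ 0.57381067 -0.25945687  0.1       ]
89.86346184707554
[342. 268.]
[272. 297.]
[244. 367.]
[274. 439.]
[345. 468.]
[415. 439.]
[443. 368.]
[413. 298.]
```

Request:
jog_arm(hand=[0.04,0.04,0.04,0.04,0.04], travel=[[0,0.001,-0.04],[0,0,-0.04],[0,0,-0.03],[0,0,-0.017],[0,0,0]], yaw=[0,0,0,0,0])

```text
time_s: 7.75
position: [0.5635, 0.197, 0.0953]
tool_rot: [[-0.194, 0.981, -0.002], [0.981, 0.194, -0.0], [0.0, -0.003, -1.0]]
ft_force: [0.3, -0.6, 0.3]
grip_width: 0.04
gripper_force: 0.0
```

Request:
jog_arm(hand=[0.005,0.005,0.005,0.005,0.005], travel=[[0,0,0],[0,0,0],[0,0,0],[0,0,0],[0,0,0]], yaw=[0,0,0,0,0], grip_force=45)

```text
time_s: 8.38
position: [0.565, 0.1974, 0.0974]
tool_rot: [[-0.194, 0.981, 0.003], [0.981, 0.194, 0.0], [-0.0, 0.003, -1.0]]
ft_force: [2.5, 0.9, 5.7]
grip_width: 0.0125
gripper_force: 44.3
```

Request:
jog_arm(hand=[0.005,0.005,0.005,0.005,0.005], travel=[[0,0,0.005],[0,0,0.015],[0,0,0.02],[0,0,0.02],[0,0,0.02]], yaw=[0,0,0,0,0])

```text
time_s: 9.0
position: [0.5636, 0.1973, 0.1775]
tool_rot: [[-0.194, 0.981, -0.001], [0.981, 0.194, -0.0], [0.0, -0.001, -1.0]]
ft_force: [-0.5, -0.1, -3.9]
grip_width: 0.0123
gripper_force: 43.9
```

Request:
jog_arm(hand=[0.005,0.005,0.005,0.005,0.005], travel=[[0,0,0.025],[0,0,0.025],[-0.003,-0.01,0.015],[-0.0075,-0.026,0],[-0.01,-0.035,0]], yaw=[0,0,0,0,0])

```text
time_s: 9.62
position: [0.5427, 0.1254, 0.2413]
tool_rot: [[-0.195, 0.981, -0.001], [0.981, 0.195, -0.0], [0.0, -0.001, -1.0]]
ft_force: [1.0, -0.9, -2.6]
grip_width: 0.0121
gripper_force: 44.0
```

Request:
jog_arm(hand=[0.005,0.005,0.005,0.005,0.005], travel=[[-0.0115,-0.04,0],[-0.0115,-0.04,0],[-0.0115,-0.04,0],[-0.0115,-0.04,0],[-0.0115,-0.04,0]], yaw=[0,0,0,0,0])

```text
time_s: 10.25
position: [0.4847, -0.0752, 0.2414]
tool_rot: [[-0.194, 0.981, -0.001], [0.981, 0.194, 0.0], [0.0, -0.001, -1.0]]
ft_force: [0.5, 0.4, -3.3]
grip_width: 0.012
gripper_force: 44.0
```

Request:
jog_arm(hand=[0.005,0.005,0.005,0.005,0.005], travel=[[-0.01,-0.035,0],[-0.0075,-0.028,0],[-0.005,-0.017,0],[-0.002,-0.007,0],[0,0,0]], yaw=[0,0,0,0,0])

```text
time_s: 10.88
position: [0.4614, -0.1605, 0.2413]
tool_rot: [[-0.194, 0.981, -0.0], [0.981, 0.194, 0.0], [0.0, -0.0, -1.0]]
ft_force: [0.7, -1.1, -3.4]
grip_width: 0.0122
gripper_force: 44.0
```

```bash
python3 - <<'E'
from h import *
b=save('side','side2.png')[180:430,240:460,::-1]
print(env.observe()['position'])
cv2.imwrite('pics/s2.png',cv2.resize(b,None,fx=2.4,fy=2.4,interpolation=3))
E
```

```text
[ 0.46153671 -0.1601485   0.24129487]
```

View pics/s2.png

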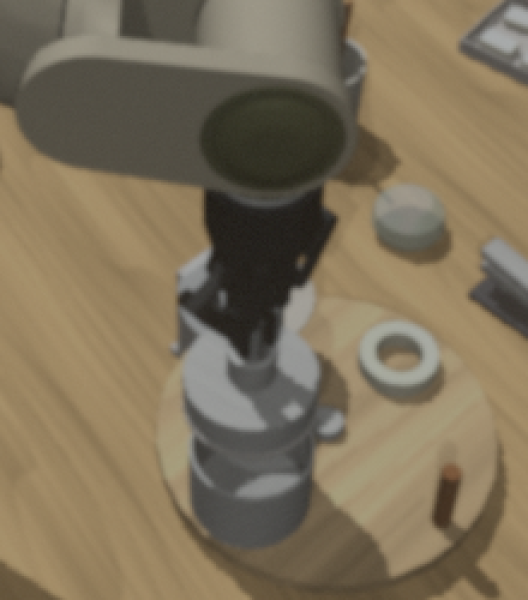

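```bash
python3 - <<'E'
from h import *
def ext(x,y,z,r):
    P=np.array([(np.array(proj('side',[x+r*np.cos(a),y+r*np.sin(a),z]))-[240,180])*2.4 for a in np.linspace(0,6.28,200)])
    return np.round([P[:,0].min(),P[:,0].max(),P[:,1].min(),P[:,1].max()],1)
for x,y in[(.4613,-.1605),(.4613,-.1575),(.4613,-.1635),(.4643,-.1605)]:
    print('covertop',ext(x,y,.190,.049),'flange',ext(x,y,.155,.05),'rim',ext(x,y,.1,.048))
E
```

```text
covertop [184.5 322.5 316.4 429. ] flange [183.3 320.9 344.5 458.6] rim [186.4 313.7 389.8 498.2]
covertop [182.2 320.  313.7 425.9] flange [181.1 318.4 341.8 455.6] rim [184.2 311.3 387.2 495.1]
covertop [186.8 325.1 319.1 432.1] flange [185.6 323.4 347.2 461.7] rim [188.5 316.1 392.5 501.2]
covertop [188.  325.9 314.7 427. ] flange [186.8 324.2 342.8 456.7] rim [189.7 316.9 388.1 496.2]
```

Request:
jog_arm(hand=[0.005,0.005,0.005,0.005,0.005], travel=[[0,-0.0025,-0.01],[0,0,-0.014],[0,0,-0.01],[0,0,-0.006],[0,0,-0.003]], yaw=[0,0,0,0,0])

```text
time_s: 11.55
position: [0.4616, -0.1631, 0.198]
tool_rot: [[-0.194, 0.981, -0.0], [0.981, 0.194, 0.0], [0.0, -0.0, -1.0]]
ft_force: [-0.5, 0.6, -3.4]
grip_width: 0.0124
gripper_force: 44.0
```

Request:
jog_arm(hand=[0.005,0.005,0.005,0.005,0.005], travel=[[0,0,-0.003],[0,0,-0.002],[0,0,-0.002],[0,0,-0.001],[0,0,-0.001]], yaw=[0,0,0,0,0])

```text
time_s: 12.18
position: [0.4615, -0.1632, 0.1893]
tool_rot: [[-0.194, 0.981, 0.0], [0.981, 0.194, -0.0], [-0.0, 0.0, -1.0]]
ft_force: [0.4, 0.5, -2.8]
grip_width: 0.0123
gripper_force: 44.0
```

Request:
jog_arm(hand=[0.005,0.005,0.005,0.005,0.005], travel=[[0,0,-0.0007],[0,0,-0.0007],[0,0,-0.0007],[0,0,-0.0005],[0,0,0]], yaw=[0,0,0,0,0])

```text
time_s: 12.8
position: [0.4617, -0.1633, 0.1872]
tool_rot: [[-0.194, 0.981, 0.001], [0.981, 0.194, -0.001], [-0.001, 0.001, -1.0]]
ft_force: [-0.8, 0.3, 3.6]
grip_width: 0.0123
gripper_force: 44.7
```

Request:
jog_arm(hand=[0.005,0.005,0.005,0.005,0.005], travel=[[0,0,-0.0004],[0,0,-0.0004],[0,0,-0.0004],[0,0,0],[0,0,0]], yaw=[0,0,0,0,0])

```text
time_s: 13.42
position: [0.4618, -0.1637, 0.1871]
tool_rot: [[-0.194, 0.981, 0.002], [0.981, 0.194, -0.002], [-0.003, 0.002, -1.0]]
ft_force: [-4.6, -0.3, 13.7]
grip_width: 0.0121
gripper_force: 45.8
```

Request:
jog_arm(hand=[0.005,0.005,0.03,0.05,0.06], travel=[[0,0,0.0006],[0,0,0.0004],[0,0,0],[0,0,0],[0,0,0]], yaw=[0,0,0,0,0])

```text
time_s: 14.05
position: [0.4615, -0.1632, 0.1863]
tool_rot: [[-0.194, 0.981, -0.0], [0.981, 0.194, 0.0], [0.0, -0.0, -1.0]]
ft_force: [0.5, -0.2, 0.0]
grip_width: 0.0596
gripper_force: 0.0
```

Request:
jog_arm(hand=[0.07,0.07,0.07,0.07,0.07], travel=[[0,0,0],[0,0,0],[0,0,0],[0,0,0],[0,0,0]], yaw=[0,0,0,0,0])

```text
time_s: 14.68
position: [0.4615, -0.1632, 0.1865]
tool_rot: [[-0.194, 0.981, -0.0], [0.981, 0.194, 0.0], [0.0, -0.0, -1.0]]
ft_force: [-0.4, 0.1, 0.6]
grip_width: 0.0699
gripper_force: 0.0
```

```bash
python3 - <<'E'
from h import *
b=save('side','side3.png')[280:430,280:400,::-1]
print(env.observe()['position'])
cv2.imwrite('pics/s3.png',cv2.resize(b,None,fx=4,fy=4,interpolation=3))
E
```

```text
[ 0.46149764 -0.16321771  0.18653332]
```

View pics/s3.png

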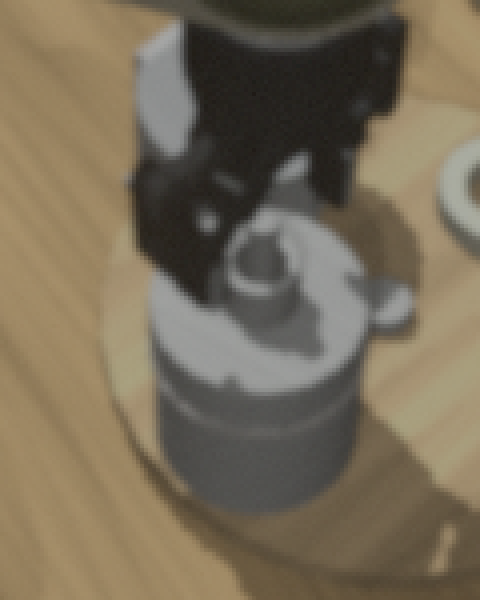

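The lid is seated evenly on the tin with the cover on, and the fingers are clear of the post. Next I'll lower around the collar and close.

Request:
jog_arm(hand=[0.07,0.07,0.07,0.05,0.045], travel=[[0,0,-0.012],[0,0,-0.012],[0,0,-0.007],[0,0,0],[0,0,0]], yaw=[0,0,0,0,0], grip_force=30)

```text
time_s: 15.35
position: [0.4616, -0.1633, 0.1557]
tool_rot: [[-0.194, 0.981, 0.0], [0.981, 0.194, -0.0], [-0.0, 0.0, -1.0]]
ft_force: [-0.7, 0.1, -0.1]
grip_width: 0.0448
gripper_force: 0.0
```

Request:
jog_arm(hand=[0.04,0.036,0.03,0.025,0.025], travel=[[0,0,0],[0,0,0],[0,0,0],[0,0,0],[0,0,0]], yaw=[0,0,0,0,0])

```text
time_s: 15.98
position: [0.4617, -0.1632, 0.1561]
tool_rot: [[-0.194, 0.981, 0.001], [0.981, 0.194, -0.0], [-0.001, 0.001, -1.0]]
ft_force: [-1.1, 1.5, 6.2]
grip_width: 0.035
gripper_force: 29.8
```

Request:
jog_arm(hand=[0.025,0.025,0.025,0.025,0.025], travel=[[0,0,0.002],[0,0,0.005],[0,0,0.008],[0,0,0.012],[0,0,0.014]], yaw=[0,0,0,0,0])

```text
time_s: 16.6
position: [0.4615, -0.1632, 0.1975]
tool_rot: [[-0.194, 0.981, 0.0], [0.981, 0.194, -0.0], [-0.0, 0.0, -1.0]]
ft_force: [-0.2, 0.3, -1.9]
grip_width: 0.0351
gripper_force: 30.1
```

Request:
jog_arm(hand=[0.025,0.025,0.025,0.025,0.025], travel=[[0,0,0.02],[0,0,0.02],[0,0,0.02],[0,0,0.018],[0,0,0.01]], yaw=[0,0,0,0,0])

```text
time_s: 17.23
position: [0.4616, -0.1632, 0.2859]
tool_rot: [[-0.194, 0.981, 0.001], [0.981, 0.194, -0.001], [-0.001, 0.001, -1.0]]
ft_force: [0.5, 0.0, -1.6]
grip_width: 0.0351
gripper_force: 30.1
```

Request:
jog_arm(hand=[0.025,0.025,0.025,0.025,0.025], travel=[[0,0,0.004],[0,0,0],[0,0,0],[0,0,0],[0,0,0]], yaw=[0,0,0,0,0])

```text
time_s: 17.85
position: [0.4615, -0.1632, 0.2883]
tool_rot: [[-0.194, 0.981, -0.0], [0.981, 0.194, 0.0], [0.0, -0.0, -1.0]]
ft_force: [0.3, -0.0, -0.7]
grip_width: 0.0352
gripper_force: 30.1
```

```bash
python3 - <<'E'
from h import *
b=save('side','side4.png')[200:430,250:450,::-1]
cv2.imwrite('pics/s4.png',cv2.resize(b,None,fx=2.6,fy=2.6,interpolation=3))
E
```

```text
(no output)
```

View pics/s4.png

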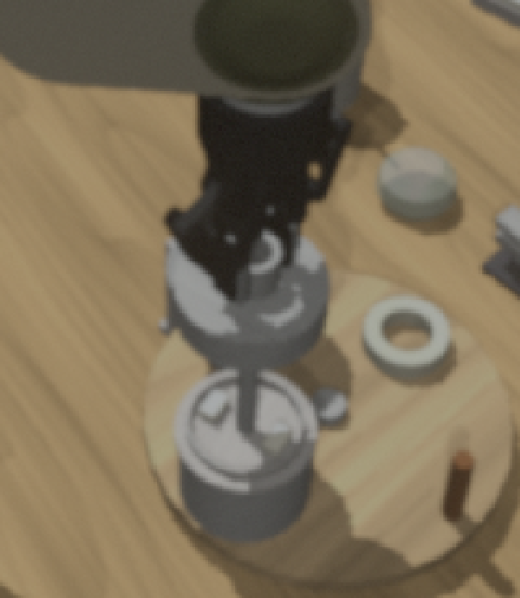

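The cover is held level about 40 mm above the top of the post. The lid is seated with both erasers in it, so I'm handing the job in.

```bash
python3 -c "
from rig import env
print(env.close_job())"
```

```text
the job is handed in; nothing more can be done
None
```

The job is handed in, with no verdict returned: the carousel is one click counterclockwise, the last picture shows the tray lid seated in the tin with both erasers in it, and the arm is holding the cover level above the post.

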